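# Kit the parts for a power supply repair

### The arm

A 6-joint arm with a two-finger parallel gripper is mounted at the origin on the work surface. World frame = base frame: x ahead of the robot, y to its left, z up, the work surface at z = 0. Lengths are in m, angles in rad, forces in N, time in s.
With the tool pointing down it reaches from about 0.3 to 0.775 m from the base axis. Payload 14.6 kg.
Tool frame: the origin (TCP) lies on the mounting face of the last link; the fingertips stand 199 mm ahead of it and the grasp point (between the pads) lies 180 mm ahead of it; z points along the fingers, y is the line along which they close (so a half turn about z gives the same grasp; the last joint's range is limited). The gripper opens to 94 mm and grips with 3 to 60 N. Pads are 16 mm wide; open, the fingers measure 119 mm over their backs; the gripper's body (75 mm by 177 mm) begins 78 mm behind the grasp point.
Start: joints at [-1.372, 0.3, 1.521, -0, 1.321, -0.067], TCP at [0.144, -0.531, 0.405] pointing down, gripper open.
Joint ranges: [-3.03, 3.03], [-0.79, 2.21], [0.23, 2.52], [-1.04, 4.18], [0, 3.07], [-2.55, 2.55]. Speed limits (rad/s): [2.22, 2.22, 2.57, 3.14, 3.14, 3.14].

### API

Orientations are given as [roll, pitch, yaw] about the fixed x, y, z axes, in that order (R = Rz(yaw) Ry(pitch) Rx(roll)).
In Python, from station import telemetry, cams, workorder, finder gives the robot as it stands.
- The arm moves only by the tool jog_arm, never from a script. Its argument "rows" is a list of rows, each an object with "gripper": the finger opening in m, from 0 to 0.094; "slide": the shift along the tool's x, y, z in m, a list of three; "spin": the turn about the tool's z in rad. In form: [{"gripper": gripper, "slide": [tx, ty, tz], "spin": spin}, ...]. A call has 1 to 8 rows; each row is the pose to reach, as a shift and turn from the pose commanded when the call began, along the tool's axes at that moment; what a row does not reach only later rows make up. A row lasts 1/10 s, in which the tool goes at most 50 mm and 8.59 degrees, less where a joint would pass 70% of its speed; a pose out of reach is approached as far as the arm can. A call with a gripper value outside its range is refused whole. The fingers move at their own pace and stop on an object; "squeeze" is the grip in N (left out, the last holds). Time passes only in rows, so rows that repeat a pose let the fingers close. It gives the time, the measured TCP pose, the force, the opening and the grip force at its end, in the units of the state.
- telemetry.get_obs(): the state, without advancing time (a new reading comes with each control period).
- cams.camera(name): name is "side" or "top"; returns (picture, depth): 400x640x3 uint8, red, green, blue; 400x640 float32, m along the optical axis (not along the pixel's ray), 0 where there is no reading.
- cams.camera_info(name): a dict with "camera_matrix" (3x3 intrinsics, pixels), "k1" (the pictures are not rectified: a ray, as slopes to the right and down, at radius r is drawn at 1 + k1 r^2 times it, then the intrinsics apply), "R" (3x3) and "t" (3): a world point X has camera coordinates R X + t. Camera axes: x right, y down, z forward; pixel columns grow to the right and rows downward; lengths in m; the calibration is good to about 2 mm. A picture is of the moment at which its call begins. camera_info takes no time and is no camera call.
- workorder.hand_in(): hands the job in; it is judged then, once.
Trained networks look in the newest picture that a camera, given by its name, has taken for a name from the list of things; names that differ only in an ending like _2 or _b are one class to them, and where a whole thing is asked for, a point or a joint stands for the part that bears it (a point fixed in the world has none). Each returns a list of dicts, best first, with "confidence" (0 to 1); they miss things now and then, are a little off and sometimes report something else, mostly with a low value. They report only what shows in the picture. A call takes as long as a camera call. They do not tell look-alikes from the thing itself.
- finder.find_in(target, camera): "point" ([x, y, z] in m, in world coordinates, good to about 4 mm: the middle of the surface that is visible of it).
- finder.masks_of(target, camera): "region" (400x640 bool, what is visible of it).
The state is a dict: "time_s": time; "qpos": joint angles; "joint_vel": joint speeds; "tau": joint torques, N m; "ee_pos": TCP position; "eef_rot": TCP orientation; "force": force on the tool from outside, world axes, zero at the start; "moment": the same for the moment, N m; "grip_width": finger opening in m; "grip_force": force on a finger pad.
Only numpy, scipy, OpenCV 4.12 (cv2) and the standard library are available. Lean on these libraries where they do the work, as an engineer would, in place of code of your own. Each camera call takes 0.05 s, during which the arm holds its last target. There are 200 camera calls.

### The job

Pack the kit for the power supply repair in the blue tray: the good capacitor (flat silver top) in the red bin, the good relay (clean white label) in the yellow bin, the aluminium heatsink in the green bin and the yellow-taped transformer in the white bin, each set down gently, upright on the floor near the middle of its bin, not dropped. Leave the failed capacitor with the rusty bulging top and the scorched relay where they stand.

Things in the scene. Friction and masses are not known exactly. Their poses are not given: they have to be found in the camera images.
- capacitor: the good capacitor: upright cylinder, 35 mm in diameter, dark grey sleeve with a pale stripe down one side. Origin: centre of its underside, z up. Its top is flat and bright silver with a thin dark cross, 46 mm up. About 60 g.
- capacitor_failed: the failed capacitor, which stays where it is: upright cylinder, 35 mm in diameter, dark grey sleeve with a pale stripe down one side. Origin: centre of its underside, z up. Its top bulges into a rust-brown dome with a black spot, 50 mm up.
- relay: the good relay: light blue upright box, 32 (x) x 26 (y) x 28 mm high (z). Origin: centre of its underside. A clean white label on its top. About 35 g.
- relay_burnt: the burnt relay, which stays where it is: light blue upright box, 32 (x) x 26 (y) x 28 mm high (z). Origin: centre of its underside. A round black scorch mark with a brown spot covers most of its top; no label.
- heatsink: bare aluminium heatsink: 44 (x) x 30 (y) x 38 mm high (z), a 6 mm base with four upright fins, each 3 mm thick, running along x; the two outer fins are its flat y faces, to be gripped across y (30 mm). Origin: centre of its underside. About 60 g.
- transformer: small transformer: 42 (x) x 34 (y) x 34 mm high (z), a dark core running along x over the middle (16 mm wide in y, 34 mm high), yellow-taped winding out to both y sides (28 mm long, 30 mm high, flat y faces 34 mm apart: grip across y), 6 mm base. Origin: centre of its underside. About 90 g.
- bin_red: red square open bin, 90 mm outside, 84 mm inside, walls 3 mm thick and 20 mm high, inner floor 3 mm above its underside. Fixed in one of four places (2 x 2, 92 mm apart, shuffled) of a blue tray fixed to the bench, 194 mm square, rim 18 mm high, with a 12 mm lug on two sides. Origin: centre of its underside, 5 mm above the bench; z up, x and y along its sides.
- bin_yellow: yellow square open bin, 90 mm outside, 84 mm inside, walls 3 mm thick and 20 mm high, inner floor 3 mm above its underside. Fixed in one of four places (2 x 2, 92 mm apart, shuffled) of a blue tray fixed to the bench, 194 mm square, rim 18 mm high, with a 12 mm lug on two sides. Origin: centre of its underside, 5 mm above the bench; z up, x and y along its sides.
- bin_green: green square open bin, 90 mm outside, 84 mm inside, walls 3 mm thick and 20 mm high, inner floor 3 mm above its underside. Fixed in one of four places (2 x 2, 92 mm apart, shuffled) of a blue tray fixed to the bench, 194 mm square, rim 18 mm high, with a 12 mm lug on two sides. Origin: centre of its underside, 5 mm above the bench; z up, x and y along its sides.
- bin_white: white square open bin, 90 mm outside, 84 mm inside, walls 3 mm thick and 20 mm high, inner floor 3 mm above its underside. Fixed in one of four places (2 x 2, 92 mm apart, shuffled) of a blue tray fixed to the bench, 194 mm square, rim 18 mm high, with a 12 mm lug on two sides. Origin: centre of its underside, 5 mm above the bench; z up, x and y along its sides.
Not all that is in view belongs to the job. Leave any pink or turquoise look-alike of the heatsink alone. Leave any turquoise look-alike of the transformer alone.

How it is judged:
At the end, for the whole second after the job is handed in: Capacitor in red, relay in yellow, heatsink in green, transformer in white: each within 28 mm of its bin's centre along both sides, underside under 8 mm above the bin's underside, upright to 0.15 rad, at rest (0.02 m/s). Failed capacitor and burnt relay within 25 mm of their start (x of capacitor in the frame of bin_red between -0.028 and 0.028 m and y of capacitor in the frame of bin_red between -0.028 and 0.028 m and z of capacitor in the frame of bin_red below 0.008 m and angle between each of capacitor, relay, heatsink, transformer's own z axis and vertical below 0.15 rad and linear speed of each of capacitor, relay, heatsink, transformer below 0.02 m/s and x of relay in the frame of bin_yellow between -0.028 and 0.028 m and y of relay in the frame of bin_yellow between -0.028 and 0.028 m and z of relay in the frame of bin_yellow below 0.008 m and x of heatsink in the frame of bin_green between -0.028 and 0.028 m and y of heatsink in the frame of bin_green between -0.028 and 0.028 m and z of heatsink in the frame of bin_green below 0.008 m and x of transformer in the frame of bin_white between -0.028 and 0.028 m and y of transformer in the frame of bin_white between -0.028 and 0.028 m and z of transformer in the frame of bin_white below 0.008 m and distance of each of capacitor_failed, relay_burnt from where it was at the start of the episode below 0.025 m); the robot touches nothing.
It fails at once if a part is dropped into its bin (faster than 0.8 m/s in or just above the bin, a fall of more than about 30 mm) ((horizontal distance between capacitor and bin_red below 0.06 m and z of capacitor in the frame of bin_red below 0.05 m and linear speed of capacitor above 0.8 m/s) or (horizontal distance between relay and bin_yellow below 0.06 m and z of relay in the frame of bin_yellow below 0.05 m and linear speed of relay above 0.8 m/s) or (horizontal distance between heatsink and bin_green below 0.06 m and z of heatsink in the frame of bin_green below 0.05 m and linear speed of heatsink above 0.8 m/s) or (horizontal distance between transformer and bin_white below 0.06 m and z of transformer in the frame of bin_white below 0.05 m and linear speed of transformer above 0.8 m/s)).
It fails at once if the failed capacitor or the burnt relay is shifted by 25 mm or more, or knocked over (distance of any of capacitor_failed, relay_burnt from where it was at the start of the episode above 0.025 m or angle between any of capacitor_failed, relay_burnt's own z axis and vertical above 0.5 rad).
It also fails if it takes over 93 s, if anything falls off the work surface, if the arm or the gripper's body presses on something with over 40 N, if the wrist force passes 120 N, or if a joint passes its speed limit or range.

## Working session

There is one attempt and no reset: what is moved stays moved. The work goes in short steps, Python scripts to look and compute and a tool call to move; the robot and the scene stay as the last step left them, time stands still between calls to the robot, and variables do not carry over. Pictures are saved under pics/ and viewed, at most 14 in all, crops included, and the job is handed in when it is done.

Besides the shell and the picture viewer there is one more tool, called in YAML: its name, and indented under it one key for each argument. jog_arm: Moves the arm, as the interface text tells. Its arguments: {"type":"object","properties":{"rows":{"type":"array","items":{"type":"object","properties":{"gripper":{"type":"number"},"slide":{"type":"array","items":{"type":"number"}},"spin":{"type":"number"}}}},"squeeze":{"type":"number"}},"required":["rows"]}

```bash
mkdir -p pics
cat > h.py <<'E'
import numpy as np, cv2
from station import telemetry, cams, workorder, finder
def shot(cam,name):
    p,d=cams.camera(cam); cv2.imwrite(f'pics/{name}.png',p[:,:,::-1]); np.savez(f'{name}.npz',p=p,d=d); return p,d
def world(cam,u,v,z):
    "pixels + depth -> world"
    i=cams.camera_info(cam);K=np.array(i['camera_matrix']);k=i['k1']
    n=cv2.undistortPoints(np.stack([u,v],-1).reshape(-1,1,2).astype(float),K,np.array([k,0,0,0.]))[:,0]
    c=np.c_[n,np.ones(len(n))]*np.ravel(z)[:,None]
    return (c-np.array(i['t']))@np.array(i['R'])
def cloud(cam,d,m):
    v,u=np.nonzero(m&(d>0)); return world(cam,u,v,d[v,u])
E
python3 - <<'E'
from h import *
for c in('top','side'):
    shot(c,c+'0'); i=cams.camera_info(c); print(c,i)
    for n in ['capacitor','relay','heatsink','transformer','bin_red','bin_yellow','bin_green','bin_white']:
        for r in finder.find_in(n,c): print(n,np.round(r['point'],3),round(r['confidence'],2))
print(telemetry.get_obs())
E
```

```text
top {'camera_matrix': array([[437.70155826,   0.        , 311.96733537],
       [  0.        , 437.70155826, 196.49131843],
       [  0.        ,   0.        ,   1.        ]]), 'k1': -0.029081671327232102, 'R': array([[-0.01178576, -0.99973624, -0.01971148],
       [-0.99718244,  0.01321157, -0.07384198],
       [ 0.07408292,  0.01878566, -0.99707513]]), 't': array([0.05535288, 0.48359003, 1.05092604])}
capacitor [ 0.571 -0.346  0.052] 0.57
relay [0.578 0.362 0.028] 0.63
heatsink [0.461 0.351 0.029] 0.86
heatsink [0.51  0.269 0.031] 0.65
heatsink [0.478 0.446 0.018] 0.55
transformer [ 0.297 -0.196  0.03 ] 0.8
transformer [ 0.384 -0.223  0.028] 0.7
bin_red [ 0.511 -0.046  0.008] 0.7
bin_yellow [0.509 0.047 0.006] 0.57
bin_green [ 0.602 -0.05   0.003] 0.67
bin_white [0.601 0.05  0.009] 0.64
side {'camera_matrix': array([[370.66165897,   0.        , 313.54695168],
       [  0.        , 370.66165897, 203.2834463 ],
       [  0.        ,   0.        ,   1.        ]]), 'k1': -0.08713937914559818, 'R': array([[-0.78162051, -0.62358587,  0.014493  ],
       [-0.37427346,  0.45028437, -0.8106
[... 539 characters left out ...]
0.74
{'time_s': 0.9, 'qpos': array([-1.37161845e+00,  2.99874260e-01,  1.52099594e+00, -1.56618197e-05,
        1.32072630e+00, -6.66104414e-02]), 'joint_vel': array([-2.28996399e-03, -6.01484401e-04,  7.16498849e-04, -1.21855979e-03,
       -3.24868800e-05, -4.05342147e-05]), 'tau': array([ 1.18059734e-04, -5.31645513e+01, -3.52913547e+01,  7.08566629e-02,
        2.13131279e-02, -6.65006951e-06]), 'ee_pos': array([ 0.14445628, -0.53067588,  0.40466143]), 'eef_rot': array([-3.14158781e+00,  1.48851087e-05,  2.65792194e-01]), 'force': array([-0.31572076, -0.00314761, -0.5499367 ]), 'moment': array([-0.01249544, -0.01920123, -0.05112723]), 'grip_force': 0.0, 'grip_width': 0.09422407069862102}
```

```bash
sleep 1; ls pics
```

```text
side0.png
top0.png
```

View pics/top0.png

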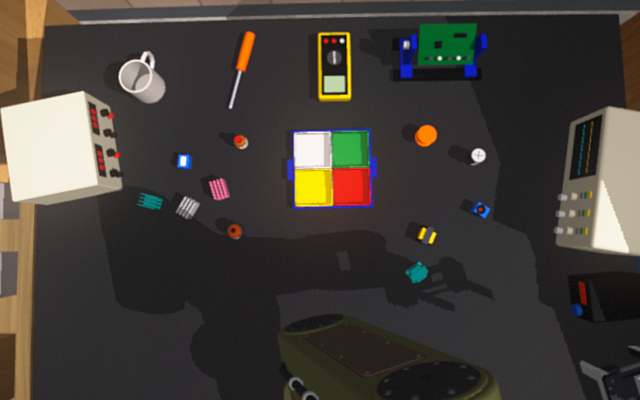

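View pics/side0.png

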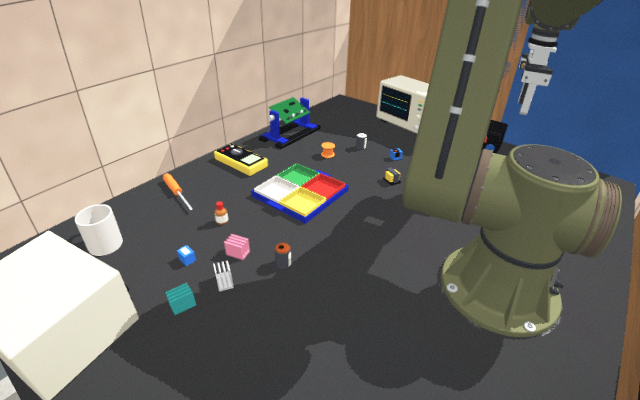

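Top view candidates:
- **Capacitors:** (478,156) has a flat silver top, so it is the good one. (235,231) has a rusty top and failed.
- **Relays:** (184,161) has the white label, so it is the good one. (481,210) is scorched.
- **Heatsinks:** (187,208) is bare aluminium. (219,189) is pink and (150,201) turquoise, both look-alikes.
- **Transformers:** (428,235) is yellow-taped. (417,272) is turquoise, a look-alike.

Bins: white (312,149), green (350,149), yellow (312,187), red (351,187).

I'll confirm these in one enlarged crop and measure the poses.

```bash
cat > meas.py <<'E'
from h import *
import sys
P={'capacitor':(478,156),'relay':(184,161),'heatsink':(187,208),'transformer':(428,235),'cap_failed':(235,231),'relay_burnt':(481,210)}
def obj(tag):
    C={}
    for c in('top','side'):
        f=np.load(c+tag+'.npz'); m=f['d']>0
        X=cloud(c,f['d'],m); C[c]=X
    return C
if __name__=='__main__':
    C=obj('0'); p=np.load('top0.npz')['p']; d=np.load('top0.npz')['d']
    tiles=[cv2.resize(p[v-17:v+17,u-17:u+17],(260,260),interpolation=cv2.INTER_CUBIC) for u,v in P.values()]
    cv2.imwrite('pics/crop0.png',np.vstack([np.hstack(tiles[:3]),np.hstack(tiles[3:])])[:,:,::-1])
    for n,(u,v) in P.items():
        g=world('top',np.array([u]),np.array([v]),np.array([d[v,u]]))[0]
        for c in C:
            X=C[c]; tab=X[(np.hypot(*(X-g)[:,:2].T)<.08)]; z0=np.median(tab[abs(tab[:,2])<.012,2])
            Q=X[(np.hypot(*(X-g)[:,:2].T)<.037)&(X[:,2]>z0+.008)&(X[:,2]<.08)]
            zt=np.percentile(Q[:,2],95); T=Q[Q[:,2]>zt-.008]
            r=cv2.minAreaRect(T[:,:2].astype(np.float32)*1000); ra=cv2.minAreaRect(Q[:,:2].astype(np.float32)*1000)
            print(n,c,'n',len(T),'table',round(z0,4),'top',round(zt,4),'rect',np.round(r[0],1),np.round(r[1],1),round(r[2],1),'| all',np.round(ra[0],1),np.round(ra[1],1),round(ra[2],1))
    X=C['top']; hsv=cv2.cvtColor(p,cv2.COLOR_RGB2HSV)
    for n,(u,v) in {'w':(312,149),'g':(350,149),'y':(312,187),'r':(351,187)}.items():
        vv,uu=np.mgrid[v-8:v+9,u-8:u+9]; Y=world('top',uu.ravel(),vv.ravel(),d[vv,uu].ravel()); print(n,'floor z',np.median(Y[:,2]).round(4))
    for c in('top','side'):
        f=np.load(c+'0.npz'); hs=cv2.cvtColor(f['p'],cv2.COLOR_RGB2HSV); 
        V,U=np.mgrid[:400,:640]; W=np.zeros((400,640,3)); W[V,U]=0
        k=f['d']>0; W[k]=cloud(c,f['d'],k)
        box=(abs(W[...,0]-.556)<.12)&(abs(W[...,1])<.13)&k
        for n,m in {'red':((hs[...,0]<6)|(hs[...,0]>174))&(hs[...,1]>150),'yel':(abs(hs[...,0].astype(int)-28)<5)&(hs[...,1]>150),'grn':(abs(hs[...,0].astype(int)-62)<14)&(hs[...,1]>100),'wht':(hs[...,1]<50)&(hs[...,2]>110),'tray':(box&(W[...,2]>.009))}.items():
            q=W[m&box&(hs[...,2]>60)]; r=cv2.minAreaRect(q[:,:2].astype(np.float32)*1000)
            print(n,c,len(q),np.round(r[0],1),np.round(r[1],1),round(r[2],1),'z',np.percentile(q[:,2],[5,50,95]).round(3))
E
python3 meas.py
```

```text
capacitor top n 169 table 0.0009 top 0.049 rect [ 576.8 -349.6] [33.5 34.3] 87.6 | all [ 576.7 -349.7] [34.1 35.9] 24.8
capacitor side n 54 table 0.0008 top 0.0478 rect [ 572.3 -347.8] [30.7 35.3] 68.7 | all [ 572.5 -347.1] [32.5 35.1] 69.4
relay top n 141 table 0.0008 top 0.0317 rect [576.2 364.5] [28.2 32.2] 84.9 | all [576.1 364.6] [28.1 32.5] 85.3
relay side n 139 table 0.001 top 0.0305 rect [574.2 364.5] [26.9 33.3] 85.7 | all [573.5 364.6] [26.9 34.8] 85.5
heatsink top n 151 table 0.0009 top 0.0407 rect [461.  354.2] [31.9 44.2] 59.9 | all [461.  353.9] [32.4 44.5] 59.9
heatsink side n 116 table 0.0011 top 0.0404 rect [459.5 354.5] [30.7 45.5] 59.2 | all [459.6 354.6] [30.7 45.6] 58.9
transformer top n 189 table 0.001 top 0.0371 rect [ 387.1 -224.3] [33.3 41.7] 63.8 | all [ 386.8 -224.5] [34.9 42.1] 63.6
transformer side n 91 table 0.0007 top 0.0358 rect [ 384.4 -225. ] [36.1 43.9] 63.1 | all [ 383.6 -224.6] [36.1 45.6] 63.1
cap_failed top n 155 table 0.0008 top 0.0529 rect [403.6 232.6] [33.9 30.8] 89.5 | all [403.3 232.6] [32.6 33.9] 59.6
cap_failed side n 156 table 0.0007 to
[... 370 characters left out ...]
.0089
r floor z 0.0088
red top 1309 [508.2 -45.8] [87.7 88.3] 89.4 z [0.006 0.009 0.026]
yel top 1344 [507.4  22.6] [ 90.1 137.6] 2.1 z [0.006 0.009 0.026]
grn top 1292 [599.8 -44.7] [89.4 87.8] 0.9 z [0.006 0.009 0.026]
wht top 1388 [554.3  47.4] [ 91.8 185.4] 88.9 z [0.005 0.009 0.026]
tray top 3895 [553.5   1. ] [194.7 218.5] 0.4 z [0.009 0.012 0.027]
red side 572 [506.6 -64.3] [ 91.1 124.9] 1.1 z [0.007 0.01  0.025]
yel side 371 [504.8  46.2] [91.9 92.9] 0.7 z [0.007 0.017 0.025]
grn side 491 [613.6 -61.4] [119.7 122.1] 0.7 z [0.007 0.009 0.025]
wht side 680 [571.   49.9] [111.3 234.3] 78.0 z [0.006 0.01  0.025]
tray side 2120 [5.504e+02 5.000e-01] [194.5 221.5] 0.7 z [0.009 0.018 0.026]
```

View pics/crop0.png

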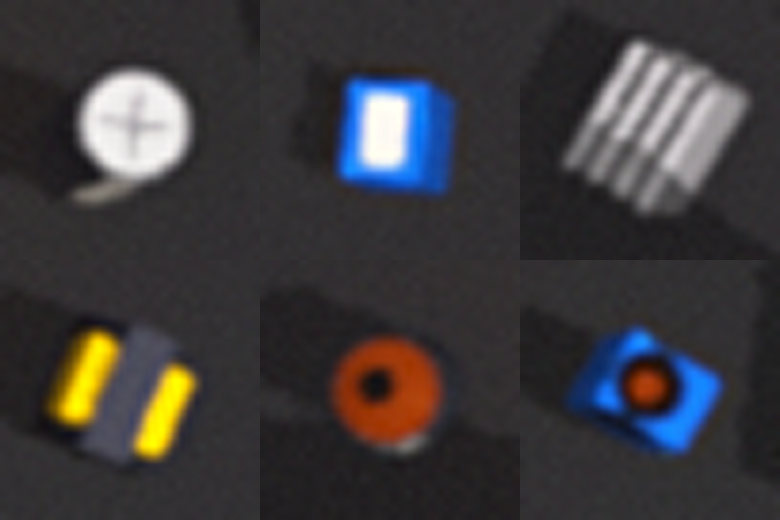

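The crop confirms it: silver cross-top capacitor, white-label relay, bare aluminium heatsink and yellow-taped transformer. The rusty capacitor and the scorched relay are the ones to leave. Next I check clearance and plan the legs.

```bash
cat > go.py <<'E'
from h import *
import sys
# args: x,y,zgrasp,yawdeg (mm) ... ; legs chained from the measured pose
def legs(T,start=None):
    o=telemetry.get_obs(); p=np.array(o['ee_pos']); y=o['eef_rot'][2]
    print('t',round(o['time_s'],2),'pos',p.round(4),'grasp z',round(p[2]-.18,4),'yaw',np.degrees(y).round(1),'q6',o['qpos'][5].round(2),'w',round(o['grip_width'],4),'gf',round(o['grip_force'],1))
    for t in T:
        g=np.array([t[0],t[1],t[2]+180])/1000; ty=np.radians(t[3]); d=g-p
        s=[np.cos(y)*d[0]+np.sin(y)*d[1],np.sin(y)*d[0]-np.cos(y)*d[1],-d[2]]
        print(t,'slide',np.round(s,4),'spin',round(y-ty,3),'dist',round(np.linalg.norm(d),3)); p,y=g,ty
if __name__=='__main__': legs([[float(a) for a in s.split(',')] for s in sys.argv[1:]])
E
python3 go.py 385.5,-224.6,110,-26.3 385.5,-224.6,24,-26.3 385.5,-224.6,120,-26.3 598,46.7,120,0 598,46.7,33,0
python3 - <<'E'
from meas import *
C=obj('0')
for n,g in {'relay':(.575,.3645),'cap':(.575,-.349),'hs':(.46,.354),'tr':(.3855,-.2246)}.items():
    X=np.vstack([C['top'],C['side']]); X=X[(X[:,2]>.085)&(X[:,2]<.35)]; D=X[:,:2]-g; k=np.argsort(np.hypot(*D.T))[:4000:800]; print(n,np.c_[X[k],np.hypot(*D[k].T)].round(3).tolist())
E
```

```text
t 0.9 pos [ 0.1445 -0.5307  0.4047] grasp z 0.2247 yaw 15.2 q6 -0.07 w 0.0942 gf 0.0
[385.5, -224.6, 110.0, -26.3] slide [ 0.313  -0.232   0.1147] spin 0.725 dist 0.406
[385.5, -224.6, 24.0, -26.3] slide [ 0.    -0.     0.086] spin 0.0 dist 0.086
[385.5, -224.6, 120.0, -26.3] slide [ 0.    -0.    -0.096] spin 0.0 dist 0.096
[598.0, 46.7, 120.0, 0.0] slide [ 0.0703 -0.3374 -0.    ] spin -0.459 dist 0.345
[598.0, 46.7, 33.0, 0.0] slide [0.    0.    0.087] spin 0.0 dist 0.087
relay [[0.549, 0.526, 0.109, 0.164], [0.506, 0.529, 0.088, 0.178], [0.576, 0.552, 0.137, 0.188], [0.503, 0.548, 0.086, 0.197], [0.648, 0.557, 0.135, 0.206]]
cap [[0.529, -0.561, 0.085, 0.217], [0.594, -0.573, 0.146, 0.225], [0.579, -0.578, 0.155, 0.229], [0.458, -0.552, 0.102, 0.235], [0.589, -0.589, 0.159, 0.241]]
hs [[0.51, 0.523, 0.109, 0.176], [0.506, 0.547, 0.133, 0.199], [0.56, 0.544, 0.135, 0.214], [0.59, 0.541, 0.136, 0.227], [0.496, 0.59, 0.109, 0.238]]
tr [[0.243, -0.058, 0.35, 0.219], [0.23, 0.035, 0.212, 0.302], [0.431, -0.542, 0.086, 0.32], [0.43, -0.55, 0.125, 0.329], [0.223, 0.071, 0.236, 0.337]]
```

jog_arm:
  rows:
    - {"gripper": 0.06,"slide": [0.313,-0.232,0.115],"spin": 0.725}
    - {"gripper": 0.06,"slide": [0.313,-0.232,0.115],"spin": 0.725}
    - {"gripper": 0.06,"slide": [0.313,-0.232,0.115],"spin": 0.725}
    - {"gripper": 0.06,"slide": [0.313,-0.232,0.115],"spin": 0.725}
    - {"gripper": 0.06,"slide": [0.313,-0.232,0.115],"spin": 0.725}
    - {"gripper": 0.06,"slide": [0.313,-0.232,0.115],"spin": 0.725}
    - {"gripper": 0.06,"slide": [0.313,-0.232,0.115],"spin": 0.725}
    - {"gripper": 0.06,"slide": [0.313,-0.232,0.115],"spin": 0.725}
  squeeze: 25

```text
time_s: 1.7
ee_pos: [0.3736, -0.2393, 0.2956]
eef_rot: [3.141, -0.001, -0.46]
force: [0.6, -1.3, -0.8]
grip_width: 0.0601
grip_force: 0.0
```

```bash
python3 go.py 385.5,-224.6,110,-26.3 385.5,-224.6,24,-26.3
```

```text
t 1.7 pos [ 0.3736 -0.2393  0.2956] grasp z 0.1156 yaw -26.3 q6 1.38 w 0.0601 gf 0.0
[385.5, -224.6, 110.0, -26.3] slide [ 0.0042 -0.0184  0.0056] spin -0.001 dist 0.02
[385.5, -224.6, 24.0, -26.3] slide [ 0.    -0.     0.086] spin 0.0 dist 0.086
```

jog_arm:
  rows:
    - {"gripper": 0.06,"slide": [0,0,0],"spin": 0}
    - {"gripper": 0.06,"slide": [0,0,0],"spin": 0}

```text
time_s: 1.9
ee_pos: [0.3732, -0.2404, 0.2957]
eef_rot: [3.142, 0.0, -0.457]
force: [0.6, 0.0, -0.5]
grip_width: 0.0602
grip_force: 0.0
```

```bash
python3 go.py 385.5,-224.6,24,-26.3
```

```text
t 1.9 pos [ 0.3732 -0.2404  0.2957] grasp z 0.1157 yaw -26.2 q6 1.37 w 0.0602 gf 0.0
[385.5, -224.6, 24.0, -26.3] slide [ 0.0041 -0.0196  0.0917] spin 0.002 dist 0.094
```

jog_arm:
  rows:
    - {"gripper": 0.06,"slide": [0.004,-0.0195,0],"spin": 0}
    - {"gripper": 0.06,"slide": [0.004,-0.0195,0.03],"spin": 0}
    - {"gripper": 0.06,"slide": [0.004,-0.0195,0.065],"spin": 0}
    - {"gripper": 0.06,"slide": [0.004,-0.0195,0.085],"spin": 0}
    - {"gripper": 0.06,"slide": [0.004,-0.0195,0.0915],"spin": 0}
    - {"gripper": 0.06,"slide": [0.004,-0.0195,0.0915],"spin": 0}
    - {"gripper": 0.02,"slide": [0.004,-0.0195,0.0915],"spin": 0}
    - {"gripper": 0.02,"slide": [0.004,-0.0195,0.0915],"spin": 0}
  squeeze: 25

```text
time_s: 2.7
ee_pos: [0.3852, -0.2257, 0.2054]
eef_rot: [3.141, -0.002, -0.46]
force: [0.7, 0.1, -0.7]
grip_width: 0.0474
grip_force: 0.0
```

jog_arm:
  rows:
    - {"gripper": 0.02,"slide": [0,0,0],"spin": 0}
    - {"gripper": 0.02,"slide": [0,0,0],"spin": 0}
    - {"gripper": 0.02,"slide": [0,0,0],"spin": 0}
    - {"gripper": 0.02,"slide": [0,0,0],"spin": 0}

```text
time_s: 3.1
ee_pos: [0.3851, -0.2253, 0.2048]
eef_rot: [3.141, -0.001, -0.459]
force: [-1.8, 0.3, 7.1]
grip_width: 0.0343
grip_force: 24.8
```

jog_arm:
  rows:
    - {"gripper": 0.02,"slide": [0,0,-0.02],"spin": 0}
    - {"gripper": 0.02,"slide": [0,0,-0.06],"spin": 0}
    - {"gripper": 0.02,"slide": [0,0,-0.096],"spin": 0}
    - {"gripper": 0.02,"slide": [0.014,-0.067,-0.096],"spin": -0.1}
    - {"gripper": 0.02,"slide": [0.028,-0.11,-0.096],"spin": -0.2}
    - {"gripper": 0.02,"slide": [0.042,-0.17,-0.096],"spin": -0.3}
    - {"gripper": 0.02,"slide": [0.05,-0.22,-0.096],"spin": -0.4}
    - {"gripper": 0.02,"slide": [0.058,-0.265,-0.096],"spin": -0.459}

```text
time_s: 3.9
ee_pos: [0.5425, -0.0287, 0.3003]
eef_rot: [3.142, -0.0, 0.004]
force: [-0.5, -0.6, -0.6]
grip_width: 0.0335
grip_force: 24.8
```

```bash
python3 go.py 598,46.7,120,0 598,46.7,33,0
```

```text
t 3.9 pos [ 0.5425 -0.0287  0.3003] grasp z 0.1203 yaw 0.2 q6 1.45 w 0.0335 gf 24.8
[598.0, 46.7, 120.0, 0.0] slide [ 0.0557 -0.0752  0.0003] spin 0.004 dist 0.094
[598.0, 46.7, 33.0, 0.0] slide [0.    0.    0.087] spin 0.0 dist 0.087
```

jog_arm:
  rows:
    - {"gripper": 0.02,"slide": [0.022,-0.03,0],"spin": 0}
    - {"gripper": 0.02,"slide": [0.0435,-0.06,0],"spin": 0}
    - {"gripper": 0.02,"slide": [0.0435,-0.06,0],"spin": 0}
    - {"gripper": 0.02,"slide": [0.0435,-0.06,0.03],"spin": 0}
    - {"gripper": 0.02,"slide": [0.0435,-0.06,0.05],"spin": 0}
    - {"gripper": 0.02,"slide": [0.0435,-0.06,0.065],"spin": 0}
    - {"gripper": 0.02,"slide": [0.0435,-0.06,0.075],"spin": 0}
    - {"gripper": 0.02,"slide": [0.0435,-0.06,0.075],"spin": 0}

```text
time_s: 4.7
ee_pos: [0.5849, 0.0291, 0.2243]
eef_rot: [-3.142, 0.002, -0.001]
force: [0.4, -0.5, -1.0]
grip_width: 0.0339
grip_force: 24.8
```

```bash
python3 go.py 598,46.7,33,0
```

```text
t 4.7 pos [0.5849 0.0291 0.2243] grasp z 0.0443 yaw -0.0 q6 1.56 w 0.0339 gf 24.8
[598.0, 46.7, 33.0, 0.0] slide [ 0.0131 -0.0176  0.0113] spin -0.001 dist 0.025
```

jog_arm:
  rows:
    - {"gripper": 0.02,"slide": [0,0,-0.012],"spin": 0}
    - {"gripper": 0.02,"slide": [0.013,-0.0175,-0.012],"spin": 0}
    - {"gripper": 0.02,"slide": [0.013,-0.0175,-0.012],"spin": 0}
    - {"gripper": 0.02,"slide": [0.013,-0.0175,0],"spin": 0}
    - {"gripper": 0.02,"slide": [0.013,-0.0175,0.006],"spin": 0}
    - {"gripper": 0.02,"slide": [0.013,-0.0175,0.009],"spin": 0}
    - {"gripper": 0.02,"slide": [0.013,-0.0175,0.0115],"spin": 0}
    - {"gripper": 0.02,"slide": [0.013,-0.0175,0.0115],"spin": 0}

```text
time_s: 5.5
ee_pos: [0.5981, 0.0466, 0.2134]
eef_rot: [3.142, 0.001, -0.0]
force: [-0.0, 0.2, -1.1]
grip_width: 0.0336
grip_force: 24.8
```

jog_arm:
  rows:
    - {"gripper": 0.02,"slide": [0,0,0.001],"spin": 0}
    - {"gripper": 0.048,"slide": [0,0,0.001],"spin": 0}
    - {"gripper": 0.048,"slide": [0,0,0.001],"spin": 0}
    - {"gripper": 0.048,"slide": [0,0,0.001],"spin": 0}
    - {"gripper": 0.048,"slide": [0,0,-0.02],"spin": 0}
    - {"gripper": 0.06,"slide": [0,0,-0.06],"spin": 0}
    - {"gripper": 0.06,"slide": [0,0,-0.1],"spin": 0}
    - {"gripper": 0.06,"slide": [0,0,-0.1],"spin": 0}

```text
time_s: 6.3
ee_pos: [0.5988, 0.0469, 0.3196]
eef_rot: [-3.141, -0.009, -0.0]
force: [1.4, 0.0, -0.2]
grip_width: 0.0599
grip_force: 0.0
```

```bash
python3 go.py 575,-349,110,-30 575,-349,28,-30
```

```text
t 6.3 pos [0.5988 0.0469 0.3196] grasp z 0.1396 yaw -0.0 q6 1.59 w 0.0599 gf 0.0
[575.0, -349.0, 110.0, -30.0] slide [-0.0237  0.3959  0.0296] spin 0.523 dist 0.398
[575.0, -349.0, 28.0, -30.0] slide [ 0.    -0.     0.082] spin 0.0 dist 0.082
```

jog_arm:
  rows:
    - {"gripper": 0.06,"slide": [-0.024,0.396,0.025],"spin": 0.523}
    - {"gripper": 0.06,"slide": [-0.024,0.396,0.025],"spin": 0.523}
    - {"gripper": 0.06,"slide": [-0.024,0.396,0.025],"spin": 0.523}
    - {"gripper": 0.06,"slide": [-0.024,0.396,0.025],"spin": 0.523}
    - {"gripper": 0.06,"slide": [-0.024,0.396,0.025],"spin": 0.523}
    - {"gripper": 0.06,"slide": [-0.024,0.396,0.025],"spin": 0.523}
    - {"gripper": 0.06,"slide": [-0.024,0.396,0.025],"spin": 0.523}
    - {"gripper": 0.06,"slide": [-0.024,0.396,0.025],"spin": 0.523}

```text
time_s: 7.1
ee_pos: [0.5735, -0.3513, 0.2882]
eef_rot: [3.142, 0.0, -0.523]
force: [0.4, 0.1, -0.1]
grip_width: 0.06
grip_force: 0.0
```

jog_arm:
  rows:
    - {"gripper": 0.06,"slide": [0,0,0],"spin": 0}
    - {"gripper": 0.06,"slide": [0,0,0],"spin": 0}

```text
time_s: 7.3
ee_pos: [0.5737, -0.3498, 0.2878]
eef_rot: [-3.141, 0.001, -0.525]
force: [0.8, 1.0, -0.6]
grip_width: 0.0598
grip_force: 0.0
```

```bash
python3 go.py 575,-349,28,-30 575,-349,120,-30 506,-45.3,120,0
python3 - <<'E'
from h import *
shot('top','t1'); print([ (np.round(r['point'],3),r['confidence']) for r in finder.find_in('transformer','top')])
E
```

```text
t 7.3 pos [ 0.5737 -0.3498  0.2878] grasp z 0.1078 yaw -30.1 q6 1.49 w 0.0598 gf 0.0
[575.0, -349.0, 28.0, -30.0] slide [ 0.0007 -0.0013  0.0798] spin -0.001 dist 0.08
[575.0, -349.0, 120.0, -30.0] slide [ 0.    -0.    -0.092] spin 0.0 dist 0.092
[506.0, -45.3, 120.0, 0.0] slide [-0.2116 -0.2285 -0.    ] spin -0.524 dist 0.311
[(array([ 0.3  , -0.196,  0.029]), 0.59), (array([0.597, 0.048, 0.036]), 0.55)]
```

Transformer is seen at (0.597, 0.048) in the white bin, as intended. Descending on the capacitor.

jog_arm:
  rows:
    - {"gripper": 0.06,"slide": [0.001,-0.001,0.02],"spin": 0}
    - {"gripper": 0.06,"slide": [0.001,-0.001,0.05],"spin": 0}
    - {"gripper": 0.06,"slide": [0.001,-0.001,0.07],"spin": 0}
    - {"gripper": 0.06,"slide": [0.001,-0.001,0.08],"spin": 0}
    - {"gripper": 0.06,"slide": [0.001,-0.001,0.08],"spin": 0}
    - {"gripper": 0.06,"slide": [0.001,-0.001,0.08],"spin": 0}
    - {"gripper": 0.02,"slide": [0.001,-0.001,0.08],"spin": 0}
    - {"gripper": 0.02,"slide": [0.001,-0.001,0.08],"spin": 0}
  squeeze: 25

```text
time_s: 8.2
ee_pos: [0.5756, -0.3488, 0.2099]
eef_rot: [3.142, -0.002, -0.523]
force: [-0.7, -0.7, -0.1]
grip_width: 0.0474
grip_force: 0.0
```

jog_arm:
  rows:
    - {"gripper": 0.02,"slide": [0,0,0],"spin": 0}
    - {"gripper": 0.02,"slide": [0,0,0],"spin": 0}
    - {"gripper": 0.02,"slide": [0,0,0],"spin": 0}
    - {"gripper": 0.02,"slide": [0,0,0],"spin": 0}

```text
time_s: 8.6
ee_pos: [0.5755, -0.3489, 0.2092]
eef_rot: [3.142, -0.001, -0.523]
force: [-0.9, 0.2, 5.5]
grip_width: 0.0346
grip_force: 25.0
```

Gripped at 34.6 mm (35 mm nominal). I lift it and carry it to red.

jog_arm:
  rows:
    - {"gripper": 0.02,"slide": [0,0,-0.03],"spin": 0}
    - {"gripper": 0.02,"slide": [0,0,-0.06],"spin": 0}
    - {"gripper": 0.02,"slide": [0,0,-0.091],"spin": 0}
    - {"gripper": 0.02,"slide": [-0.211,-0.2285,-0.091],"spin": -0.524}
    - {"gripper": 0.02,"slide": [-0.211,-0.2285,-0.091],"spin": -0.524}
    - {"gripper": 0.02,"slide": [-0.211,-0.2285,-0.091],"spin": -0.524}
    - {"gripper": 0.02,"slide": [-0.211,-0.2285,-0.091],"spin": -0.524}
    - {"gripper": 0.02,"slide": [-0.211,-0.2285,-0.091],"spin": -0.524}

```text
time_s: 9.4
ee_pos: [0.5194, -0.1031, 0.2997]
eef_rot: [-3.141, 0.0, 0.003]
force: [1.4, 0.1, -0.1]
grip_width: 0.0342
grip_force: 25.0
```

jog_arm:
  rows:
    - {"gripper": 0.02,"slide": [0,0,0],"spin": 0}
    - {"gripper": 0.02,"slide": [0,0,0],"spin": 0}

```text
time_s: 9.6
ee_pos: [0.5204, -0.1043, 0.3]
eef_rot: [3.141, -0.0, 0.002]
force: [-0.0, -0.1, 0.1]
grip_width: 0.0346
grip_force: 25.0
```

```bash
python3 go.py 506,-45.3,45,0 506,-45.3,37,0
```

```text
t 9.6 pos [ 0.5204 -0.1043  0.3   ] grasp z 0.12 yaw 0.1 q6 1.3 w 0.0346 gf 25.0
[506.0, -45.3, 45.0, 0.0] slide [-0.0142 -0.059   0.075 ] spin 0.002 dist 0.096
[506.0, -45.3, 37.0, 0.0] slide [0.    0.    0.008] spin 0.0 dist 0.008
```

jog_arm:
  rows:
    - {"gripper": 0.02,"slide": [-0.007,-0.03,0],"spin": 0}
    - {"gripper": 0.02,"slide": [-0.0142,-0.059,0],"spin": 0}
    - {"gripper": 0.02,"slide": [-0.0142,-0.059,0.02],"spin": 0}
    - {"gripper": 0.02,"slide": [-0.0142,-0.059,0.045],"spin": 0}
    - {"gripper": 0.02,"slide": [-0.0142,-0.059,0.065],"spin": 0}
    - {"gripper": 0.02,"slide": [-0.0142,-0.059,0.077],"spin": 0}
    - {"gripper": 0.02,"slide": [-0.0142,-0.059,0.082],"spin": 0}
    - {"gripper": 0.02,"slide": [-0.0142,-0.059,0.082],"spin": 0}

```text
time_s: 10.4
ee_pos: [0.5064, -0.0466, 0.2178]
eef_rot: [3.142, -0.0, -0.0]
force: [-0.1, 1.1, -0.1]
grip_width: 0.0348
grip_force: 25.0
```

jog_arm:
  rows:
    - {"gripper": 0.02,"slide": [0,0,0.001],"spin": 0}
    - {"gripper": 0.048,"slide": [0,0,0.001],"spin": 0}
    - {"gripper": 0.048,"slide": [0,0,0.001],"spin": 0}
    - {"gripper": 0.048,"slide": [0,0,0.001],"spin": 0}
    - {"gripper": 0.048,"slide": [0,0,-0.02],"spin": 0}
    - {"gripper": 0.06,"slide": [0,0,-0.06],"spin": 0}
    - {"gripper": 0.06,"slide": [0,0,-0.1],"spin": 0}
    - {"gripper": 0.06,"slide": [0,0,-0.1],"spin": 0}

```text
time_s: 11.2
ee_pos: [0.5067, -0.046, 0.3228]
eef_rot: [3.14, -0.008, 0.001]
force: [0.9, 0.1, -0.8]
grip_width: 0.0599
grip_force: 0.0
```

```bash
python3 go.py 575,364.5,100,-5 575,364.5,23,-5 575,364.5,120,-5 506,46.7,120,0
```

```text
t 11.2 pos [ 0.5067 -0.046   0.3228] grasp z 0.1428 yaw 0.1 q6 1.41 w 0.0599 gf 0.0
[575.0, 364.5, 100.0, -5.0] slide [ 0.0687 -0.4104  0.0428] spin 0.088 dist 0.418
[575.0, 364.5, 23.0, -5.0] slide [ 0.    -0.     0.077] spin 0.0 dist 0.077
[575.0, 364.5, 120.0, -5.0] slide [ 0.    -0.    -0.097] spin 0.0 dist 0.097
[506.0, 46.7, 120.0, 0.0] slide [-0.041   0.3226 -0.    ] spin -0.087 dist 0.325
```

jog_arm:
  rows:
    - {"gripper": 0.06,"slide": [0.0685,-0.41,0.03],"spin": 0.088}
    - {"gripper": 0.06,"slide": [0.0685,-0.41,0.03],"spin": 0.088}
    - {"gripper": 0.06,"slide": [0.0685,-0.41,0.03],"spin": 0.088}
    - {"gripper": 0.06,"slide": [0.0685,-0.41,0.03],"spin": 0.088}
    - {"gripper": 0.06,"slide": [0.0685,-0.41,0.03],"spin": 0.088}
    - {"gripper": 0.06,"slide": [0.0685,-0.41,0.03],"spin": 0.088}
    - {"gripper": 0.06,"slide": [0.0685,-0.41,0.03],"spin": 0.088}
    - {"gripper": 0.06,"slide": [0.0685,-0.41,0.03],"spin": 0.088}

```text
time_s: 12.0
ee_pos: [0.5713, 0.3497, 0.288]
eef_rot: [3.141, 0.0, -0.087]
force: [1.3, 0.1, 0.4]
grip_width: 0.0598
grip_force: 0.0
```

jog_arm:
  rows:
    - {"gripper": 0.06,"slide": [0,0,0],"spin": 0}
    - {"gripper": 0.06,"slide": [0,0,0],"spin": 0}

```text
time_s: 12.2
ee_pos: [0.5711, 0.3482, 0.2875]
eef_rot: [3.141, 0.001, -0.086]
force: [-0.3, -0.1, -0.2]
grip_width: 0.06
grip_force: 0.0
```

```bash
python3 go.py 575,364.5,23,-5
```

```text
t 12.2 pos [0.5711 0.3482 0.2875] grasp z 0.1075 yaw -4.9 q6 2.15 w 0.06 gf 0.0
[575.0, 364.5, 23.0, -5.0] slide [ 0.0025 -0.0165  0.0845] spin 0.002 dist 0.086
```

jog_arm:
  rows:
    - {"gripper": 0.06,"slide": [0.0025,-0.0165,0],"spin": 0.002}
    - {"gripper": 0.06,"slide": [0.0025,-0.0165,0.035],"spin": 0.002}
    - {"gripper": 0.06,"slide": [0.0025,-0.0165,0.065],"spin": 0.002}
    - {"gripper": 0.06,"slide": [0.0025,-0.0165,0.08],"spin": 0.002}
    - {"gripper": 0.06,"slide": [0.0025,-0.0165,0.085],"spin": 0.002}
    - {"gripper": 0.06,"slide": [0.0025,-0.0165,0.085],"spin": 0.002}
    - {"gripper": 0.015,"slide": [0.0025,-0.0165,0.085],"spin": 0.002}
    - {"gripper": 0.015,"slide": [0.0025,-0.0165,0.085],"spin": 0.002}
  squeeze: 20

```text
time_s: 13.0
ee_pos: [0.5757, 0.3639, 0.2056]
eef_rot: [-3.14, -0.002, -0.089]
force: [-0.6, 0.1, -0.1]
grip_width: 0.0474
grip_force: 0.0
```

jog_arm:
  rows:
    - {"gripper": 0.015,"slide": [0,0,0],"spin": 0}
    - {"gripper": 0.015,"slide": [0,0,0],"spin": 0}
    - {"gripper": 0.015,"slide": [0,0,0],"spin": 0}
    - {"gripper": 0.015,"slide": [0,0,0],"spin": 0}
    - {"gripper": 0.015,"slide": [0,0,0],"spin": 0}

```text
time_s: 13.5
ee_pos: [0.5755, 0.3639, 0.2043]
eef_rot: [-3.141, -0.0, -0.089]
force: [-1.2, 0.1, 4.4]
grip_width: 0.026
grip_force: 20.0
```

Gripped at 26.0 mm, as expected for the relay. Next I carry it to yellow.

jog_arm:
  rows:
    - {"gripper": 0.015,"slide": [0,0,-0.03],"spin": 0}
    - {"gripper": 0.015,"slide": [0,0,-0.06],"spin": 0}
    - {"gripper": 0.015,"slide": [0,0,-0.096],"spin": 0}
    - {"gripper": 0.015,"slide": [-0.041,0.3225,-0.096],"spin": -0.087}
    - {"gripper": 0.015,"slide": [-0.041,0.3225,-0.096],"spin": -0.087}
    - {"gripper": 0.015,"slide": [-0.041,0.3225,-0.096],"spin": -0.087}
    - {"gripper": 0.015,"slide": [-0.041,0.3225,-0.096],"spin": -0.087}
    - {"gripper": 0.015,"slide": [-0.041,0.3225,-0.096],"spin": -0.087}

```text
time_s: 14.3
ee_pos: [0.521, 0.1179, 0.2999]
eef_rot: [-3.142, -0.0, -0.002]
force: [1.9, -1.1, 0.4]
grip_width: 0.0262
grip_force: 20.0
```

jog_arm:
  rows:
    - {"gripper": 0.015,"slide": [0,0,0],"spin": 0}
    - {"gripper": 0.015,"slide": [0,0,0],"spin": 0}

```text
time_s: 14.5
ee_pos: [0.522, 0.119, 0.3002]
eef_rot: [-3.141, -0.0, -0.004]
force: [0.4, 1.3, -0.4]
grip_width: 0.0254
grip_force: 20.0
```

```bash
python3 go.py 506,46.7,120,0 506,46.7,32.5,0
```

```text
t 14.5 pos [0.522  0.119  0.3002] grasp z 0.1202 yaw -0.2 q6 1.73 w 0.0254 gf 20.0
[506.0, 46.7, 120.0, 0.0] slide [-0.0157  0.0724  0.0002] spin -0.004 dist 0.074
[506.0, 46.7, 32.5, 0.0] slide [0.     0.     0.0875] spin 0.0 dist 0.088
```

jog_arm:
  rows:
    - {"gripper": 0.015,"slide": [-0.008,0.037,0],"spin": 0}
    - {"gripper": 0.015,"slide": [-0.0157,0.0724,0],"spin": 0}
    - {"gripper": 0.015,"slide": [-0.0157,0.0724,0.02],"spin": 0}
    - {"gripper": 0.015,"slide": [-0.0157,0.0724,0.05],"spin": 0}
    - {"gripper": 0.015,"slide": [-0.0157,0.0724,0.07],"spin": 0}
    - {"gripper": 0.015,"slide": [-0.0157,0.0724,0.082],"spin": 0}
    - {"gripper": 0.015,"slide": [-0.0157,0.0724,0.087],"spin": 0}
    - {"gripper": 0.015,"slide": [-0.0157,0.0724,0.087],"spin": 0}

```text
time_s: 15.3
ee_pos: [0.5064, 0.0479, 0.2131]
eef_rot: [-3.141, -0.0, -0.001]
force: [-0.6, 0.2, 0.2]
grip_width: 0.0258
grip_force: 20.0
```

jog_arm:
  rows:
    - {"gripper": 0.015,"slide": [0,0,0.0005],"spin": 0}
    - {"gripper": 0.015,"slide": [0,0,0.0005],"spin": 0}

```text
time_s: 15.5
ee_pos: [0.5063, 0.0475, 0.213]
eef_rot: [-3.142, -0.001, -0.002]
force: [0.3, 1.0, -0.2]
grip_width: 0.0257
grip_force: 20.0
```

jog_arm:
  rows:
    - {"gripper": 0.015,"slide": [0,0,0.001],"spin": 0}
    - {"gripper": 0.042,"slide": [0,0,0.001],"spin": 0}
    - {"gripper": 0.042,"slide": [0,0,0.001],"spin": 0}
    - {"gripper": 0.042,"slide": [0,0,0.001],"spin": 0}
    - {"gripper": 0.042,"slide": [0,0,-0.02],"spin": 0}
    - {"gripper": 0.06,"slide": [0,0,-0.06],"spin": 0}
    - {"gripper": 0.06,"slide": [0,0,-0.1],"spin": 0}
    - {"gripper": 0.06,"slide": [0,0,-0.1],"spin": 0}

```text
time_s: 16.3
ee_pos: [0.5067, 0.0473, 0.3174]
eef_rot: [-3.141, -0.008, -0.002]
force: [-0.2, -0.0, 0.3]
grip_width: 0.0595
grip_force: 0.0
```

```bash
python3 go.py 460.3,354.3,100,150 460.3,354.3,24,150 460.3,354.3,120,150 598,-45.3,120,180
```

```text
t 16.3 pos [0.5067 0.0473 0.3174] grasp z 0.1374 yaw -0.1 q6 1.59 w 0.0595 gf 0.0
[460.3, 354.3, 100.0, 150.0] slide [-0.0471 -0.3069  0.0374] spin -2.62 dist 0.313
[460.3, 354.3, 24.0, 150.0] slide [0.    0.    0.076] spin 0.0 dist 0.076
[460.3, 354.3, 120.0, 150.0] slide [ 0.     0.    -0.096] spin 0.0 dist 0.096
[598.0, -45.3, 120.0, 180.0] slide [-0.3191 -0.2772 -0.    ] spin -0.524 dist 0.423
```

jog_arm:
  rows:
    - {"gripper": 0.06,"slide": [-0.047,-0.307,0.025],"spin": -1.15}
    - {"gripper": 0.06,"slide": [-0.047,-0.307,0.025],"spin": -1.15}
    - {"gripper": 0.06,"slide": [-0.047,-0.307,0.025],"spin": -1.15}
    - {"gripper": 0.06,"slide": [-0.047,-0.307,0.025],"spin": -1.15}
    - {"gripper": 0.06,"slide": [-0.047,-0.307,0.025],"spin": -1.15}
    - {"gripper": 0.06,"slide": [-0.047,-0.307,0.025],"spin": -1.15}
    - {"gripper": 0.06,"slide": [-0.047,-0.307,0.025],"spin": -1.15}
    - {"gripper": 0.06,"slide": [-0.047,-0.307,0.025],"spin": -1.15}

```text
time_s: 17.1
ee_pos: [0.4588, 0.3564, 0.286]
eef_rot: [-3.141, 0.001, 1.157]
force: [-0.3, -0.2, 0.6]
grip_width: 0.0601
grip_force: 0.0
```

jog_arm:
  rows:
    - {"gripper": 0.06,"slide": [0,0,0],"spin": -1.15}
    - {"gripper": 0.06,"slide": [0,0,0],"spin": -1.15}
    - {"gripper": 0.06,"slide": [0,0,0],"spin": -1.15}
    - {"gripper": 0.06,"slide": [0,0,0],"spin": -1.15}
    - {"gripper": 0.06,"slide": [0,0,0],"spin": -1.15}
    - {"gripper": 0.06,"slide": [0,0,0],"spin": -1.15}
    - {"gripper": 0.06,"slide": [0,0,0],"spin": -1.15}
    - {"gripper": 0.06,"slide": [0,0,0],"spin": -1.15}

```text
time_s: 17.9
ee_pos: [0.4597, 0.3543, 0.2866]
eef_rot: [-3.141, -0.0, 2.304]
force: [-0.2, -0.6, -0.2]
grip_width: 0.0597
grip_force: 0.0
```

jog_arm:
  rows:
    - {"gripper": 0.06,"slide": [0,0,0],"spin": -0.14}
    - {"gripper": 0.06,"slide": [0,0,0],"spin": -0.28}
    - {"gripper": 0.06,"slide": [0,0,0],"spin": -0.32}
    - {"gripper": 0.06,"slide": [0,0,0],"spin": -0.32}
    - {"gripper": 0.06,"slide": [0,0,0],"spin": -0.32}

```text
time_s: 18.4
ee_pos: [0.4597, 0.3543, 0.2869]
eef_rot: [-3.141, -0.0, 2.616]
force: [0.4, 0.3, -0.1]
grip_width: 0.0602
grip_force: 0.0
```

```bash
python3 go.py 460.3,354.3,100,150 460.3,354.3,24,150
python3 - <<'E'
from h import *
p,d=shot('top','t2'); cv2.imwrite('pics/bins.png',cv2.resize(p[110:230,270:395],None,fx=4,fy=4)[:,:,::-1])
E
```

```text
t 18.4 pos [0.4597 0.3543 0.2869] grasp z 0.1069 yaw 149.9 q6 -0.45 w 0.0602 gf 0.0
[460.3, 354.3, 100.0, 150.0] slide [-0.0005  0.0003  0.0069] spin -0.002 dist 0.007
[460.3, 354.3, 24.0, 150.0] slide [0.    0.    0.076] spin 0.0 dist 0.076
```

View pics/bins.png

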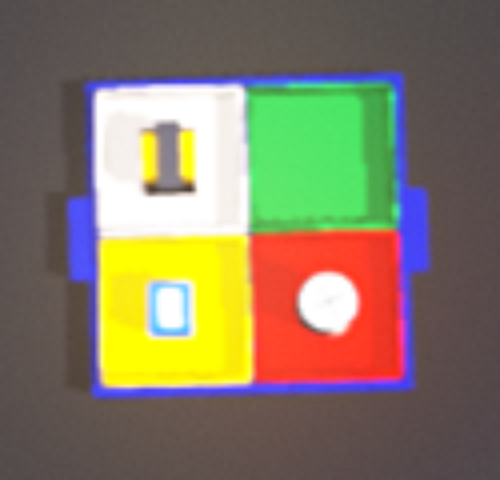

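The crop shows the transformer at (168,158), the relay at (170,307) and the capacitor at (328,302), each upright near the middle of its bin; green is empty. Descending on the heatsink.

jog_arm:
  rows:
    - {"gripper": 0.06,"slide": [-0.0005,0,0.03],"spin": 0}
    - {"gripper": 0.06,"slide": [-0.0005,0,0.055],"spin": 0}
    - {"gripper": 0.06,"slide": [-0.0005,0,0.075],"spin": 0}
    - {"gripper": 0.06,"slide": [-0.0005,0,0.083],"spin": 0}
    - {"gripper": 0.06,"slide": [-0.0005,0,0.083],"spin": 0}
    - {"gripper": 0.06,"slide": [-0.0005,0,0.083],"spin": 0}
    - {"gripper": 0.018,"slide": [-0.0005,0,0.083],"spin": 0}
    - {"gripper": 0.018,"slide": [-0.0005,0,0.083],"spin": 0}
  squeeze: 25

```text
time_s: 19.25
ee_pos: [0.4603, 0.3542, 0.2054]
eef_rot: [3.14, 0.001, 2.618]
force: [-0.4, 0.1, -0.2]
grip_width: 0.0472
grip_force: 0.0
```

jog_arm:
  rows:
    - {"gripper": 0.018,"slide": [0,0,0],"spin": 0}
    - {"gripper": 0.018,"slide": [0,0,0],"spin": 0}
    - {"gripper": 0.018,"slide": [0,0,0],"spin": 0}
    - {"gripper": 0.018,"slide": [0,0,0],"spin": 0}
    - {"gripper": 0.018,"slide": [0,0,0],"spin": 0}

```text
time_s: 19.75
ee_pos: [0.4602, 0.3542, 0.2047]
eef_rot: [3.141, 0.0, 2.618]
force: [-1.1, -0.7, 4.9]
grip_width: 0.0297
grip_force: 25.0
```

jog_arm:
  rows:
    - {"gripper": 0.018,"slide": [0,0,-0.03],"spin": 0}
    - {"gripper": 0.018,"slide": [0,0,-0.06],"spin": 0}
    - {"gripper": 0.018,"slide": [0,0,-0.096],"spin": 0}
    - {"gripper": 0.018,"slide": [-0.319,-0.277,-0.096],"spin": -0.52}
    - {"gripper": 0.018,"slide": [-0.319,-0.277,-0.096],"spin": -0.52}
    - {"gripper": 0.018,"slide": [-0.319,-0.277,-0.096],"spin": -0.52}
    - {"gripper": 0.018,"slide": [-0.319,-0.277,-0.096],"spin": -0.52}
    - {"gripper": 0.018,"slide": [-0.319,-0.277,-0.096],"spin": -0.52}

```text
time_s: 20.55
ee_pos: [0.5385, 0.1266, 0.3004]
eef_rot: [-3.142, -0.0, -3.141]
force: [0.6, 0.0, -0.4]
grip_width: 0.0296
grip_force: 25.0
```

jog_arm:
  rows:
    - {"gripper": 0.018,"slide": [0,0,0],"spin": 0}
    - {"gripper": 0.018,"slide": [0,0,0],"spin": 0}

```text
time_s: 20.75
ee_pos: [0.5384, 0.1277, 0.3002]
eef_rot: [3.141, -0.0, 3.136]
force: [1.1, 0.5, -0.2]
grip_width: 0.0298
grip_force: 25.0
```

```bash
python3 go.py 598,-45.3,120,180 598,-45.3,33,180
```

```text
t 20.75 pos [0.5384 0.1277 0.3002] grasp z 0.1202 yaw 179.7 q6 -1.4 w 0.0298 gf 25.0
[598.0, -45.3, 120.0, 180.0] slide [-0.0607 -0.1727  0.0002] spin -0.006 dist 0.183
[598.0, -45.3, 33.0, 180.0] slide [0.    0.    0.087] spin 0.0 dist 0.087
```

jog_arm:
  rows:
    - {"gripper": 0.018,"slide": [-0.0607,-0.1727,0],"spin": -0.006}
    - {"gripper": 0.018,"slide": [-0.0607,-0.1727,0],"spin": -0.006}
    - {"gripper": 0.018,"slide": [-0.0607,-0.1727,0],"spin": -0.006}
    - {"gripper": 0.018,"slide": [-0.0607,-0.1727,0],"spin": -0.006}
    - {"gripper": 0.018,"slide": [-0.0607,-0.1727,0],"spin": -0.006}
    - {"gripper": 0.018,"slide": [-0.0607,-0.1727,0],"spin": -0.006}
    - {"gripper": 0.018,"slide": [-0.0607,-0.1727,0.02],"spin": -0.006}
    - {"gripper": 0.018,"slide": [-0.0607,-0.1727,0.04],"spin": -0.006}

```text
time_s: 21.55
ee_pos: [0.5981, -0.0422, 0.2604]
eef_rot: [3.141, 0.001, -3.137]
force: [0.0, 0.6, -0.8]
grip_width: 0.03
grip_force: 25.0
```

jog_arm:
  rows:
    - {"gripper": 0.018,"slide": [0,0,0],"spin": 0}
    - {"gripper": 0.018,"slide": [0,0,0.02],"spin": 0}
    - {"gripper": 0.018,"slide": [0,0,0.035],"spin": 0}
    - {"gripper": 0.018,"slide": [0,0,0.043],"spin": 0}
    - {"gripper": 0.018,"slide": [0,0,0.046],"spin": 0}
    - {"gripper": 0.018,"slide": [0,0,0.046],"spin": 0}

```text
time_s: 22.15
ee_pos: [0.5984, -0.0443, 0.2146]
eef_rot: [3.142, -0.0, -3.139]
force: [0.4, -0.6, -0.3]
grip_width: 0.0298
grip_force: 25.0
```

jog_arm:
  rows:
    - {"gripper": 0.018,"slide": [0,0,0.002],"spin": 0}
    - {"gripper": 0.018,"slide": [0,0,0.0025],"spin": 0}
    - {"gripper": 0.044,"slide": [0,0,0.0025],"spin": 0}
    - {"gripper": 0.044,"slide": [0,0,0.0025],"spin": 0}
    - {"gripper": 0.044,"slide": [0,0,0.0025],"spin": 0}
    - {"gripper": 0.044,"slide": [0,0,-0.02],"spin": 0}
    - {"gripper": 0.06,"slide": [0,0,-0.06],"spin": 0}
    - {"gripper": 0.06,"slide": [0,0,-0.1],"spin": 0}

```text
time_s: 22.95
ee_pos: [0.5981, -0.0445, 0.3154]
eef_rot: [3.141, -0.001, -3.139]
force: [0.1, 0.2, 0.4]
grip_width: 0.0568
grip_force: 0.0
```

jog_arm:
  rows:
    - {"gripper": 0.06,"slide": [0.25,0.05,-0.05],"spin": 0}
    - {"gripper": 0.06,"slide": [0.25,0.05,-0.05],"spin": 0}
    - {"gripper": 0.06,"slide": [0.25,0.05,-0.05],"spin": 0}
    - {"gripper": 0.06,"slide": [0.25,0.05,-0.05],"spin": 0}
    - {"gripper": 0.06,"slide": [0.25,0.05,-0.05],"spin": 0}
    - {"gripper": 0.06,"slide": [0.25,0.05,-0.05],"spin": 0}
    - {"gripper": 0.06,"slide": [0.25,0.05,-0.05],"spin": 0}

```text
time_s: 23.65
ee_pos: [0.3475, 0.0052, 0.3654]
eef_rot: [-3.141, 0.003, -3.139]
force: [1.2, 0.1, 0.1]
grip_width: 0.0597
grip_force: 0.0
```

jog_arm:
  rows:
    - {"gripper": 0.06,"slide": [0,0.35,0],"spin": 0}
    - {"gripper": 0.06,"slide": [0,0.35,0],"spin": 0}
    - {"gripper": 0.06,"slide": [0,0.35,0],"spin": 0}
    - {"gripper": 0.06,"slide": [0,0.35,0],"spin": 0}
    - {"gripper": 0.06,"slide": [0,0.35,0],"spin": 0}
    - {"gripper": 0.06,"slide": [0,0.35,0],"spin": 0}

```text
time_s: 24.25
ee_pos: [0.3482, 0.3079, 0.3637]
eef_rot: [-3.141, -0.0, -3.139]
force: [0.7, -0.2, 0.4]
grip_width: 0.0601
grip_force: 0.0
```

Run:
```python
from h import *
p,d=shot('top','t3'); cv2.imwrite('pics/final.png',cv2.resize(p[90:300,130:510],(760,420))[:,:,::-1])
W=cloud('top',d,d>0); b=W[(abs(W[:,0]-.553)<.12)&(abs(W[:,1])<.12)]
for n,c in {'w':(.598,.047),'g':(.598,-.045),'y':(.506,.047),'r':(.506,-.045)}.items():
    q=b[(abs(b[:,:2]-c).max(1)<.038)&(b[:,2]>.0135)]; t=q[q[:,2]>np.percentile(q[:,2],95)-.008]
    r=cv2.minAreaRect(t[:,:2].astype(np.float32)*1000); print(n,np.round(r[0],1),np.round(r[1],1),round(r[2],1),'top',np.percentile(q[:,2],95).round(4))
```

```text
w [599.2  48.7] [31.5 41.3] 89.4 top 0.045
g [599.7 -41.8] [29.1 44.5] 89.9 top 0.0489
y [507.2  48.6] [24.1 32. ] 89.4 top 0.0398
r [507.6 -44. ] [33.5 33.6] 45.8 top 0.0574
```

View pics/final.png

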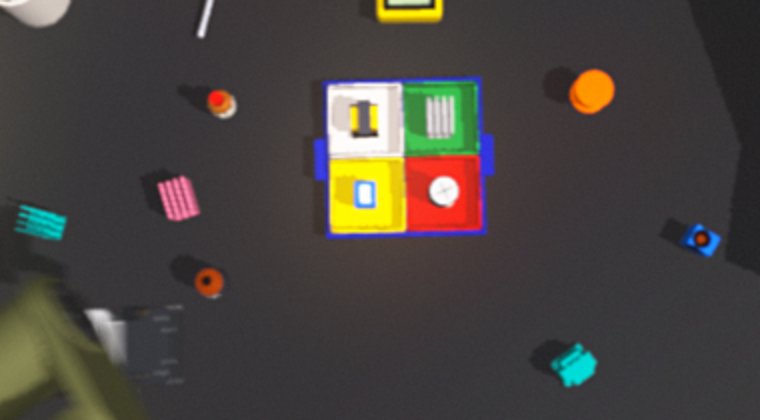

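The final view shows all four parts upright and central: transformer (364,118), heatsink (440,117), relay (366,194) and capacitor (443,190). The failed capacitor (209,282) and the burnt relay (701,239) have not moved, and the arm is clear. Their tops stand 8 mm higher than on the bench, so each part rests on its bin floor.

```bash
python3 -c "
from h import *
print(workorder.hand_in())"
```

```text
the job is handed in; nothing more can be done
None
```

The kit is packed and handed in at about 24 s of the 93 s allowed: the last camera check showed the capacitor in red, the relay in yellow, the heatsink in green and the transformer in white, all upright and near the middle, with the failed capacitor and burnt relay untouched (the hand-in returned no verdict).

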